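Find the high spot of a pasta roller's eccentric spindle

TASK

The eccentric spindle of the pasta roller stands on centres in the checking stand: first slide the gauge up to it until the sprung plunger is pushed in by about 12 mm by its eccentric. Then turn the spindle (it has a black knob on top), watching the plunger swing, and leave it with the eccentric's high spot at the plunger, that is with the plunger pushed in as far as the turning will push it. Do not run the plunger onto its end stop, and leave the other things on the counter where they are.

Things in the scene. Friction and masses are not known exactly. Their poses are not given: they have to be found in the camera images.
- stand: Fixed grey checking stand, base 100 (x) x 320 (y) x 16 mm. Origin on the counter, on the spindle's upright axis; +y runs along the gauge's rail from spindle to gauge; base from y -90 to +230 mm. The spindle stands on a dark cone and passes a bracket arm 24 mm wide, top 104 mm above the counter, from a column at y -66 mm.
- eccentric (a point): Point fixed to the stand, on the spindle's axis 60 mm above the counter, at mid-height of the eccentric: a steel disc on the spindle, 56 mm across, 24 mm high, its centre 7 mm off the axis, so its rim lies 21 to 35 mm from the axis. Which way it points is not told (at the start its high spot is 1.25 rad or more from the plunger, either way). This point does not turn; axes as the stand's.
- knob_grip (a point): Point fixed to the stand, on the spindle's axis, 132 mm above the counter: the height to grip the round black knob on top of the spindle (36 mm across, 108 to 150 mm above the counter). The knob turns with spindle and eccentric, endlessly either way, about 0.1 N m stiff, and stays where it is left; this point does not turn.
- gauge_grip (a point): Centre of the upright square black post on the gauge, 104 mm above the counter: 16 x 16 mm, 75 to 120 mm above the counter, sides along the stand's x and y. The aluminium gauge block below is 44 (x) by 52 (y) mm, its top 75 mm up, its centre 14 mm nearer the spindle than the post. Moves with the gauge; axes as the stand's.
- gauge (a joint): Slide of the gauge along its rail, m: 0 farthest from the spindle (free plunger tip then 85 mm from the axis), growing to 0.085 as it is pushed towards the spindle (the stand's -y). About 8 N of friction; it stays where it is left. The post is 85 mm behind the free plunger tip (stand's +y).
- plunger (a joint): How far the plunger is pushed into the gauge, m: 0 free, 0.034 on its end stop (0.033 counts as on it). Spring 1.75 N at 0, 4.1 N at 0.034. Seen as the steel rod between gauge and spindle growing shorter, and its tail, with a 22 mm black disc, coming out behind the gauge.
- plunger_tip (a point): The plunger's ball end (radius 5 mm), its point nearest the spindle, 60 mm above the counter, moving along the stand's y straight at the spindle's axis. Its y in the stand's frame is its distance from the axis (85 mm - gauge + plunger): while touching, 35 mm at the high spot, 21 mm at the low spot.
- screwdriver: Bystander, leave alone: screwdriver lying on the counter; origin at its underside or on its axis.
- cutter: Bystander, leave alone: steel ring-shaped biscuit cutter, 60 mm across, 40 mm high; origin at its underside or on its axis.
- spare_knob: Bystander, leave alone: loose spare black knob, 36 mm across, 30 mm high (not part of the job); origin at its underside or on its axis.
- mug: Bystander, leave alone: white mug, 80 mm across, 90 mm high; origin at its underside or on its axis.
- jar: Bystander, leave alone: amber glass jar with steel cap, 72 mm across, 100 mm high; origin at its underside or on its axis.
- spatula: Bystander, leave alone: spatula lying on the counter; origin at its underside or on its axis.
- bowl: Bystander, leave alone: blue bowl, 130 mm across, 50 mm high; origin at its underside or on its axis.

How it is judged:
By the outcome, as a careful person would: the job done as asked, in the order asked, and still so for the second after the job is handed in, with the robot touching nothing.
It also fails if it takes over 61 s, if anything falls off the work surface, if the arm or the gripper's body presses on something with over 40 N, if the wrist force passes 120 N, or if a joint passes its speed limit or range.

ROBOT

A 6-joint arm with a two-finger parallel gripper is mounted at the origin on the work surface. World frame = base frame: x ahead of the robot, y to its left, z up, the work surface at z = 0. Lengths are in m, angles in rad, forces in N, time in s.
With the tool pointing down it reaches from about 0.25 to 0.725 m from the base axis. Payload 4 kg.
Tool frame: the origin (TCP) lies between the finger pads; the fingertips stand 8 mm ahead of it and the grasp point (between the pads) lies 11 mm behind it (bot.tip_reach is the distance from the TCP to the fingertips, in m); z points along the fingers, y is the line along which they close (so a half turn about z gives the same grasp; the last joint's range is limited). The gripper opens to 85 mm and grips with 20 to 120 N. Pads are 22 mm wide; open, the fingers measure 114 mm over their backs; the gripper's body (76 mm by 85 mm) begins 54 mm behind the grasp point. The pads swing forward as they close: fully open they stand 13 mm farther back than shut.
Start: joints at [-1.261, 0.241, 0.005, 1.335, 0, 1.571], TCP at [0.152, -0.476, 0.239] pointing down, gripper open.
Joint ranges: [-2.72, 2.72], [-1.05, 1.87], [-1.09, 1.28], [-1.99, 2.15], [-1.42, 1.44], [-3.14, 3.14]. Speed limits (rad/s): [2.79, 2.79, 3.14, 3.14, 3.14, 3.14].

INTERFACE

Orientations are given as a unit quaternion [x, y, z, w].
In Python, from workcell import bot gives the robot as it stands.
- The arm moves only by the tool move_arm, never from a script. Its argument "deltas" is a list of rows, each a list of 7 numbers: the opening, from 0 (shut) to 1 (fully open), then the shift along the tool's x, y, z in mm, then the turn, a rotation vector about the tool's x, y, z in degrees. In form: [[gripper, tx, ty, tz, ax, ay, az], ...]. A call has 1 to 10 rows; each row shifts and turns the commanded pose from where the row before left it, along the tool's axes as they then stand; what a row does not reach is not made up. A row lasts 1/12 s, in which the tool goes at most 41.7 mm and 7.16 degrees, less where a joint would pass 70% of its speed; a pose out of reach is approached as far as the arm can. A call is refused whole if a number of a shift passes 41.7 or a number of a turn 7.16, either way. A call with a gripper value outside its range is refused whole. The fingers move at their own pace and stop on an object; the grip force is fixed at half the most. Time passes only in rows, so rows that do not move let the fingers close. It gives the time, the measured TCP pose, the force, the opening and the grip force at its end, in the units of the state.
- bot.get_obs(): the state, without advancing time (a new reading comes with each control period).
- bot.camera(name): name is "side" or "top"; returns the picture (400x640x3 uint8, blue, green, red); there is no depth.
- bot.calibration(name): a dict with "K" (3x3 intrinsics, pixels), "position" and "orientation" of the camera in the world. Camera axes: x right, y down, z forward; pixel columns grow to the right and rows downward; lengths in m; the calibration is good to about 2 mm. A picture is of the moment at which its call begins. calibration takes no time and is no camera call.
- bot.job_done(): hands the job in; it is judged then, once.
Trained networks look in the newest picture that a camera, given by its name, has taken for a name from the list of things; names that differ only in an ending like _2 or _b are one class to them, and where a whole thing is asked for, a point or a joint stands for the part that bears it (a point fixed in the world has none). Each returns a list of dicts, best first, with "conf" (0 to 1); they miss things now and then, are a little off and sometimes report something else, mostly with a low value. They report only what shows in the picture. A call takes as long as a camera call.
- bot.outline_of(query, camera): "pixels" (400x640 bool, what is visible of it) and "rect" ([left, top, width, height] in pixels, round what is visible of it).
The state is a dict: "clock": time; "joint_pos": joint angles; "joint_vel": joint speeds; "tau": joint torques, N m; "eef_pos": TCP position; "tool_rot": TCP orientation; "ft_force": force on the tool from outside, world axes, zero at the start; "ft_torque": the same for the moment, N m; "grip_width": finger opening in m; "grasp_force": force on a finger pad.
Only numpy, scipy, OpenCV 4.12 (cv2) and the standard library are available. Lean on these libraries where they do the work, as an engineer would, in place of code of your own. Each camera call takes 0.05 s, during which the arm holds its last target. There are 200 camera calls.

## Working session

There is one attempt and no reset: what is moved stays moved. The work goes in short steps, Python scripts to look and compute and a tool call to move; the robot and the scene stay as the last step left them, time stands still between calls to the robot, and variables do not carry over. Pictures are saved under pics/ and viewed, at most 10 in all, crops included, and the job is handed in when it is done.

Besides the shell and the picture viewer there is one more tool, called as name([rows], argument=value, ...), one row to a line, values as JSON. move_arm: Moves the arm, as the interface text tells. Its arguments: {"type":"object","properties":{"deltas":{"type":"array","items":{"type":"array","items":{"type":"number"}}}},"required":["deltas"]}

```bash
mkdir -p pics; ls; python3 - <<'E'
from workcell import bot
import cv2, numpy as np
a=bot.camera("side"); b=bot.camera("top")
cv2.imwrite("pics/a.png",a); cv2.imwrite("pics/b.png",b)
for c in("side","top"):
    k=bot.calibration(c); print(c,np.round(k["K"],1).tolist(),np.round(k["position"],3),np.round(k["orientation"],4))
    for q in("stand","gauge","plunger","knob_grip","gauge_grip","eccentric","plunger_tip"):
        r=bot.outline_of(q,c); print(q,[(round(d["conf"],2),d["rect"]) for d in r[:2]])
o=bot.get_obs(); print(o["clock"],o["eef_pos"],o["tool_rot"])
E
```

```text
pics
side [[372.2, 0.0, 317.1], [0.0, 372.2, 200.1], [0.0, 0.0, 1.0]] [0.348 0.996 0.871] [-0.0762  0.8942 -0.4389  0.0444]
stand [(0.57, [307.5, 162.6, 42.8, 79.0]), (0.45, [322.9, 200.1, 13.6, 20.1])]
gauge [(0.83, [321.8, 196.9, 13.4, 26.4])]
plunger [(0.39, [325.2, 199.0, 10.6, 23.0])]
knob_grip [(0.65, [302.8, 162.1, 47.4, 77.5])]
gauge_grip [(0.54, [324.8, 199.0, 12.7, 24.8])]
eccentric [(0.66, [304.5, 164.6, 42.1, 77.7])]
plunger_tip [(0.41, [331.1, 217.1, 3.4, 3.2])]
top [[488.3, 0.0, 316.3], [0.0, 488.3, 199.8], [0.0, 0.0, 1.0]] [0.351 0.027 1.424] [ 0.7071 -0.7039  0.0474 -0.0485]
stand [(0.86, [293.9, 170.7, 111.3, 73.2])]
gauge [(0.79, [310.4, 203.8, 40.6, 21.4])]
plunger [(0.54, [306.9, 203.9, 39.8, 21.9]), (0.53, [322.0, 236.4, 65.8, 31.4])]
knob_grip [(0.66, [296.4, 171.6, 108.8, 71.4])]
gauge_grip [(0.6, [308.5, 204.8, 37.0, 22.1])]
eccentric [(0.8, [290.4, 172.2, 113.7, 68.5]), (0.61, [339.9, 149.0, 20.6, 26.9])]
plunger_tip [(0.58, [307.9, 203.4, 39.7, 18.7]), (0.31, [294.2, 169.2, 112.5, 70.9])]
0.8 [ 0.1524332  -0.4761835   0.23933604] [9.88028036e-01 1.54274429e-01 1.22498482e-05 4.50425335e-06]
```

View pics/a.png

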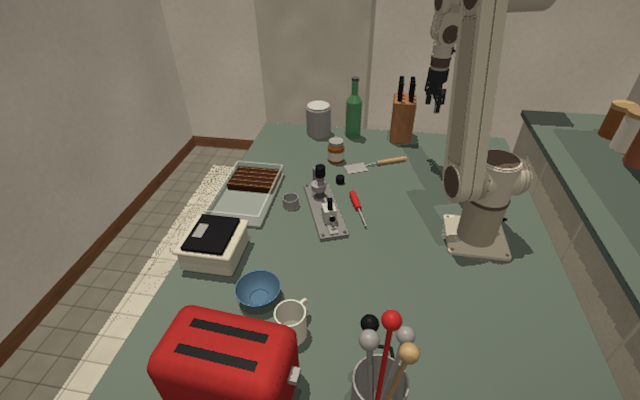

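View pics/b.png

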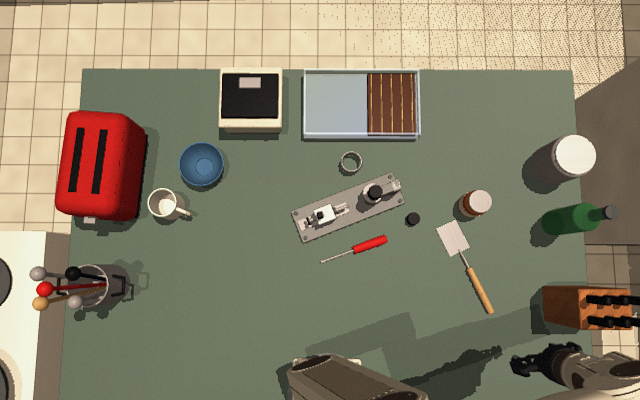

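The top picture shows the stand at about (348,207), its knob at (375,192), the gauge at (325,213) and the screwdriver below it. I'll fit the base and zoom in.

```bash
cat > h.py <<'E'
import numpy as np, cv2
from scipy.spatial.transform import Rotation as R
from workcell import bot
def proj(c,P):
    k=bot.calibration(c); r=R.from_quat(k["orientation"]).as_matrix()
    q=(np.atleast_2d(P)-k["position"])@r@np.array(k["K"]).T
    return q[:,:2]/q[:,2:]
def ray(c,uv,z):
    k=bot.calibration(c); r=R.from_quat(k["orientation"]).as_matrix()
    d=r@np.linalg.inv(k["K"])@np.array([uv[0],uv[1],1.]); p=np.array(k["position"])
    return p+d*(z-p[2])/d[2]
def S(o,yaw,P): # stand->world
    return R.from_euler("z",yaw).apply(np.atleast_2d(P))+np.array([o[0],o[1],0])
def crop(c,im,x,y,w,h,s): return cv2.resize(im[y:y+h,x:x+w],None,fx=s,fy=s,interpolation=cv2.INTER_CUBIC)
E
python3 - <<'E'
from h import *
im=bot.camera("top"); sd=bot.camera("side")
m=bot.outline_of("stand","top")[0]["pixels"].astype(np.uint8)
pts=np.argwhere(m)[:,::-1]
W=np.array([ray("top",p,0.016)[:2] for p in pts]).astype(np.float32)
rc=cv2.minAreaRect(W); print("rect",rc)
bx=cv2.boxPoints(rc); print(np.round(bx,3).tolist())
# knob top dark
print("knob top",ray("top",(375,191),0.15))
A=crop("top",im,285,165,130,85,6); B=crop("side",sd,295,155,70,90,6)
cv2.imwrite("pics/c.png",A); cv2.imwrite("pics/d.png",B)
E
```

```text
Traceback (most recent call last):
  File "h.py", line 9, in ray
    k=bot.calibration(c); r=R.from_quat(k["orientation"]).as_matrix()
ValueError: time passes only in moves, steps and waits
```

```bash
python3 - <<'E'
s=open("h.py").read().replace("k=bot.calibration(c)","k=CAL[c]").replace("def proj",'CAL={c:dict(bot.calibration(c)) for c in("side","top")}\ndef proj',1)
open("h.py","w").write(s)
E
python3 - <<'E'
from h import *
im=bot.camera("top"); sd=bot.camera("side")
m=bot.outline_of("stand","top")[0]["pixels"].astype(np.uint8)
pts=np.argwhere(m)[:,::-1]
W=np.array([ray("top",p,0.016)[:2] for p in pts]).astype(np.float32)
rc=cv2.minAreaRect(W); print("rect",rc)
bx=cv2.boxPoints(rc); print(np.round(bx,3).tolist())
print("knob top",ray("top",(375,191),0.15))
A=crop("top",im,285,165,130,85,6); B=crop("side",sd,295,155,70,90,6)
cv2.imwrite("pics/c.png",A); cv2.imwrite("pics/d.png",B)
E
```

```text
rect ((0.5253517031669617, -0.0663590282201767), (0.10358867049217224, 0.33162686228752136), 21.52931785583496)
[[0.41600000858306885, 0.0689999982714653], [0.5379999876022339, -0.23999999463558197], [0.6340000033378601, -0.20200000703334808], [0.5130000114440918, 0.10700000077486038]]
knob top [ 0.54895543 -0.12486306  0.15      ]
```

View pics/c.png

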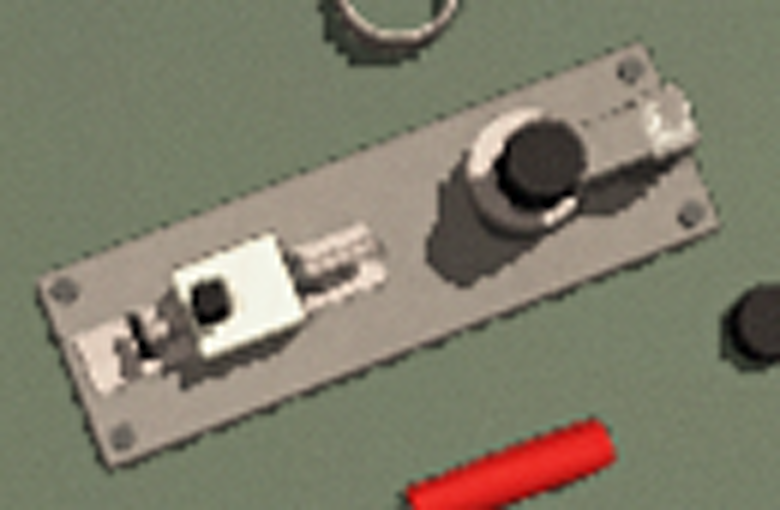

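View pics/d.png

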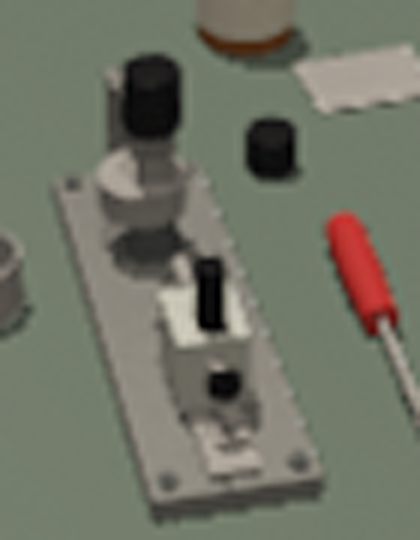

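The crops show the base corners sharply: in the top crop at (38,280), (645,42), (718,228) and (112,468), with the knob top at (542,160) and the post top at (211,298). I fit the stand pose from those.

```bash
python3 - <<'E'
from h import *
from scipy.optimize import least_squares
t=lambda p,o:(np.array(p)+.5)/6-.5+np.array(o)
T=[(38,280),(645,42),(718,228),(112,468)]
C=[(50,230,16),(50,-90,16),(-50,-90,16),(-50,230,16)]
top=np.array([t(p,(285,165)) for p in T+[(542,163)]])
P=np.array(C+[(0,0,150)])/1e3
sd=np.array([t(p,(295,155)) for p in [(152,502),(322,480),(153,68)]])
PS=np.array([(50,230,16),(-50,230,16),(0,0,150)])/1e3
for use in (0,1):
    f=lambda q:np.r_[(proj("top",S(q[:2],q[2],P))-top).ravel(),use*(proj("side",S(q[:2],q[2],PS))-sd).ravel()]
    r=least_squares(f,[.55,-.13,.37]); print(r.x,np.degrees(r.x[2]),np.round(f(r.x),2))
q=r.x
w=ray("top",t((211,298),(285,165)),.120); d=R.from_euler("z",-q[2]).apply(w-[q[0],q[1],0]); print("post stand",d,w)
ts=t((209,265),(295,155)); w=ray("side",ts,.120); print("post side",R.from_euler("z",-q[2]).apply(w-[q[0],q[1],0]))
ec=bot.camera("top")
for z in(72,): # disc edge pts in top crop
    for p in [(468,165),(478,130),(500,112),(525,107),(480,210),(500,228),(530,237),(555,228),(577,205)]:
        d=R.from_euler("z",-q[2]).apply(ray("top",t(p,(285,165)),z/1e3)-[q[0],q[1],0])*1e3; print(np.round(d,1),round(float(np.hypot(*d[:2])),1))
E
```

```text
[ 0.548478   -0.12616358  0.37952669] 21.745277556518747 [-0.81 -0.15 -0.14 -0.22  0.96  0.25 -0.64  0.69  0.58 -0.57 -0.   -0.
  0.   -0.   -0.   -0.  ]
[ 0.54788895 -0.12561507  0.3789196 ] 21.71049369020312 [-1.01  0.   -0.31 -0.01  0.78  0.47 -0.86  0.85  0.37 -0.35 -0.54 -0.48
  0.19 -1.21 -0.61 -0.36]
post stand [1.25708464e-04 1.57255489e-01 1.20000000e-01] [0.48983428 0.02053198 0.12      ]
post side [0.00058634 0.16147458 0.12      ]
[19.  20.7 72. ] 28.0
[32.6 10.1 72. ] 34.1
[36.7 -2.7 72. ] 36.8
[ 34.6 -14.5  72. ] 37.5
[-2.7 23.5 72. ] 23.6
[-13.9  18.   72. ] 22.8
[-22.9   6.6  72. ] 23.9
[-23.3  -5.8  72. ] 24.0
[-17.1 -19.5  72. ] 25.9
```

```bash
cat >> h.py <<'E'
Q=np.array([0.5482,-0.1259,0.379])
def go(P,phi=0): # stand mm target for TCP, tool x at stand yaw + phi deg; prints tool-frame delta
    o=bot.get_obs(); r=R.from_quat(o["tool_rot"]); p=S(Q[:2],Q[2],np.array(P)/1e3)[0]
    tgt=R.from_euler("z",Q[2]+np.radians(phi))*R.from_euler("x",np.pi)
    print("delta mm",np.round(r.inv().apply(p-o["eef_pos"])*1e3,1),"turn",np.round(np.degrees((r.inv()*tgt).as_rotvec()),2),"w",round(o["grip_width"],4),"F",np.round(o["ft_force"],1))
def here():
    o=bot.get_obs(); x=R.from_euler("z",-Q[2]).apply(o["eef_pos"]-np.r_[Q[:2],0])*1e3
    F=R.from_euler("z",-Q[2]).apply(o["ft_force"]); print("stand mm",np.round(x,1),"F stand",np.round(F,1),"M",np.round(o["ft_torque"],3),"q",np.round(o["joint_pos"],2),"t",round(o["clock"],2),"w",round(o["grip_width"],4))
E
python3 -c "
from h import *
here();go((0,158.5,170))"
```

```text
stand mm [-497.3 -179.   239.3] F stand [ 0.1  0.2 -0.9] M [-0.024 -0.005  0.003] q [-1.26  0.24  0.    1.34 -0.    1.57] t 1.15 w 0.0854
delta mm [ 472.8 -371.1   69.3] turn [-0.    0.   -3.96] w 0.0854 F [ 0.   0.3 -0.9]
```

move_arm([
  [1,30,-23.5,0,0,0,0],
  [1,30,-23.5,0,0,0,0],
  [1,30,-23.5,0,0,0,0],
  [1,30,-23.5,0,0,0,0],
  [1,30,-23.5,0,0,0,0],
  [1,30,-23.5,0,0,0,0],
  [1,30,-23.5,0,0,0,0],
  [1,30,-23.5,0,0,0,0],
  [1,30,-23.5,0,0,0,0],
  [1,30,-23.5,0,0,0,0],
])

```text
clock: 1.98
eef_pos: [0.3672, -0.1593, 0.2396]
tool_rot: [0.988, 0.154, 0.0, 0.0]
ft_force: [0.7, -1.0, -0.5]
grip_width: 0.0857
grasp_force: 0.0
```

move_arm([
  [1,30,-23.5,10,0,0,0],
  [1,30,-23.5,10,0,0,0],
  [1,30,-23.5,15,0,0,0],
  [1,30,-23.5,15,0,0,0],
  [1,30,-23.5,15,0,0,0],
  [1,22.8,-18.6,4.3,0,0,-4],
  [1,0,0,0,0,0,0],
  [1,0,0,0,0,0,0],
])

```text
clock: 2.65
eef_pos: [0.4897, 0.0227, 0.1693]
tool_rot: [0.982, 0.19, -0.001, 0.0]
ft_force: [1.0, -0.3, 0.3]
grip_width: 0.0854
grasp_force: 0.0
```

```bash
python3 -c "
from h import *
here();go((0,158.5,93))"
```

```text
stand mm [  0.7 159.7 169.3] F stand [ 0.8 -0.6  0.3] M [-0.018  0.001  0.011] q [ 0.05  0.27 -0.15  1.16 -0.    2.81] t 2.65 w 0.0854
delta mm [-0.5  1.2 76.3] turn [-0.01  0.09  0.19] w 0.0854 F [ 1.  -0.3  0.3]
```

move_arm([
  [1,-0.5,1.2,30,0,0,0],
  [1,0,0,30,0,0,0],
  [1,0,0,16.3,0,0,0],
  [1,0,0,0,0,0,0],
  [0,0,0,0,0,0,0],
  [0,0,0,0,0,0,0],
  [0,0,0,0,0,0,0],
  [0,0,0,0,0,0,0],
  [0,0,0,0,0,0,0],
  [0,0,0,0,0,0,0],
])

```text
clock: 3.48
eef_pos: [0.4901, 0.0204, 0.0948]
tool_rot: [0.982, 0.189, 0.001, -0.0]
ft_force: [-0.7, 0.2, 3.8]
grip_width: 0.0154
grasp_force: 58.3
```

```bash
python3 - <<'E'
from h import *
here()
im=bot.camera("top"); sd=bot.camera("side")
cv2.imwrite("pics/e.png",np.hstack([crop("",im,285,160,70,90,5.5),crop("",sd,295,155,70,90,5.5)]))
E
```

```text
stand mm [1.000e-01 1.574e+02 9.480e+01] F stand [-0.5  0.5  3.8] M [0.155 0.161 0.003] q [ 0.04  0.34 -0.27  0.97  0.    2.8 ] t 3.48 w 0.0154
```

View pics/e.png

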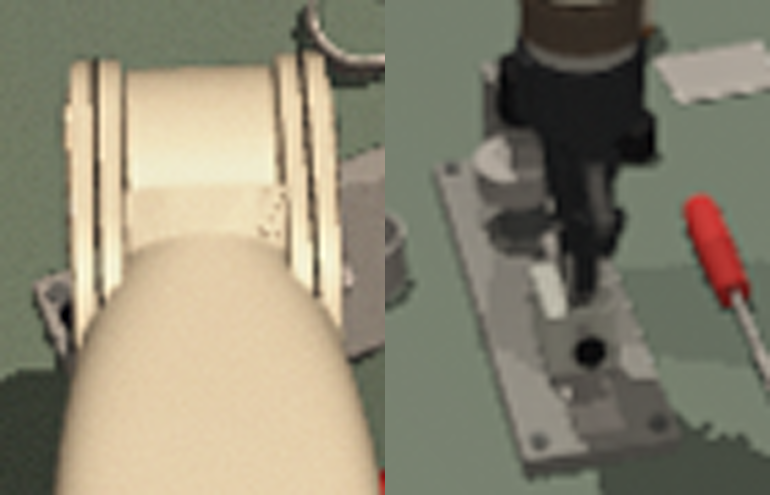

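The gripper holds the post (side half, about (585,270)), with the plunger tail disc at (590,352). Next I slide the gauge.

move_arm([
  [0,0,4,0,0,0,0],
  [0,0,4,0,0,0,0],
  [0,0,4,0,0,0,0],
  [0,0,4,0,0,0,0],
  [0,0,4,0,0,0,0],
  [0,0,4,0,0,0,0],
  [0,0,4,0,0,0,0],
  [0,0,3,0,0,0,0],
  [0,0,3,0,0,0,0],
  [0,0,3,0,0,0,0],
])

```text
clock: 4.42
eef_pos: [0.5031, -0.0121, 0.0948]
tool_rot: [0.982, 0.19, 0.001, -0.002]
ft_force: [-4.4, 8.0, 8.9]
grip_width: 0.0151
grasp_force: 59.2
```

```bash
python3 -c "
from h import *
here()"
```

```text
stand mm [  0.2 122.4  94.8] F stand [-1.1  9.1  8.9] M [ 1.1    0.644 -0.06 ] q [-0.03  0.36 -0.23  0.98  0.    2.73] t 4.42 w 0.0151
```

move_arm([
  [0,0,1.5,0,0,0,0],
  [0,0,1.5,0,0,0,0],
])

```text
clock: 4.58
eef_pos: [0.5042, -0.015, 0.0948]
tool_rot: [0.982, 0.189, 0.0, -0.002]
ft_force: [-4.3, 6.9, 7.5]
grip_width: 0.0151
grasp_force: 59.1
```

move_arm([
  [0,0,1.5,0,0,0,0],
])

```text
clock: 4.67
eef_pos: [0.5047, -0.0163, 0.0948]
tool_rot: [0.982, 0.189, 0.001, -0.002]
ft_force: [-4.0, 7.3, 8.5]
grip_width: 0.0152
grasp_force: 59.1
```

move_arm([
  [0,0,1.5,0,0,0,0],
])

```text
clock: 4.75
eef_pos: [0.5053, -0.0177, 0.0948]
tool_rot: [0.982, 0.19, 0.0, -0.002]
ft_force: [-2.8, 7.1, 8.6]
grip_width: 0.0154
grasp_force: 59.1
```

move_arm([
  [0,0,1.5,0,0,0,0],
])

```text
clock: 4.83
eef_pos: [0.5058, -0.0191, 0.0948]
tool_rot: [0.982, 0.19, 0.0, -0.002]
ft_force: [-2.9, 6.5, 8.0]
grip_width: 0.0153
grasp_force: 59.2
```

move_arm([
  [0,0,1.5,0,0,0,0],
])

```text
clock: 4.92
eef_pos: [0.5064, -0.0205, 0.0948]
tool_rot: [0.982, 0.19, 0.001, -0.002]
ft_force: [-4.3, 6.8, 8.1]
grip_width: 0.0156
grasp_force: 59.2
```

move_arm([
  [0,0,1.5,0,0,0,0],
])

```text
clock: 5.0
eef_pos: [0.5069, -0.0218, 0.0948]
tool_rot: [0.982, 0.19, 0.0, -0.002]
ft_force: [-3.4, 7.6, 8.5]
grip_width: 0.015
grasp_force: 59.2
```

move_arm([
  [0,0,1.5,0,0,0,0],
])

```text
clock: 5.08
eef_pos: [0.5075, -0.0232, 0.0948]
tool_rot: [0.982, 0.19, 0.0, -0.002]
ft_force: [-3.6, 6.9, 7.5]
grip_width: 0.0153
grasp_force: 59.2
```

```bash
python3 -c "
from h import *
here()"
```

```text
stand mm [  0.2 110.5  94.8] F stand [-0.8  7.7  7.5] M [ 1.073  0.581 -0.068] q [-0.05  0.37 -0.22  0.99  0.    2.71] t 5.08 w 0.0153
```

move_arm([
  [0,0,1.5,0,0,0,0],
])

```text
clock: 5.17
eef_pos: [0.508, -0.0246, 0.0948]
tool_rot: [0.982, 0.19, 0.001, -0.002]
ft_force: [-3.3, 7.4, 8.8]
grip_width: 0.0154
grasp_force: 59.2
```

move_arm([
  [0,0,1.5,0,0,0,0],
])

```text
clock: 5.25
eef_pos: [0.5085, -0.0257, 0.0948]
tool_rot: [0.982, 0.19, 0.0, -0.002]
ft_force: [-3.8, 9.3, 8.4]
grip_width: 0.0153
grasp_force: 59.2
```

move_arm([
  [0,0,1.5,0,0,0,0],
])

```text
clock: 5.33
eef_pos: [0.509, -0.0269, 0.0948]
tool_rot: [0.982, 0.19, 0.0, -0.003]
ft_force: [-4.5, 9.0, 8.6]
grip_width: 0.0156
grasp_force: 59.2
```

move_arm([
  [0,0,1.5,0,0,0,0],
])

```text
clock: 5.42
eef_pos: [0.5095, -0.0283, 0.0948]
tool_rot: [0.982, 0.19, 0.0, -0.003]
ft_force: [-5.0, 8.2, 8.4]
grip_width: 0.015
grasp_force: 59.2
```

```bash
python3 - <<'E'
from h import *
here()
sd=bot.camera("side")
cv2.imwrite("pics/f.png",crop("",sd,295,155,70,75,8))
E
```

```text
stand mm [  0.2 105.   94.8] F stand [-1.6  9.5  8.4] M [ 1.352  0.646 -0.085] q [-0.06  0.37 -0.21  0.99  0.01  2.7 ] t 5.42 w 0.015
```

View pics/f.png

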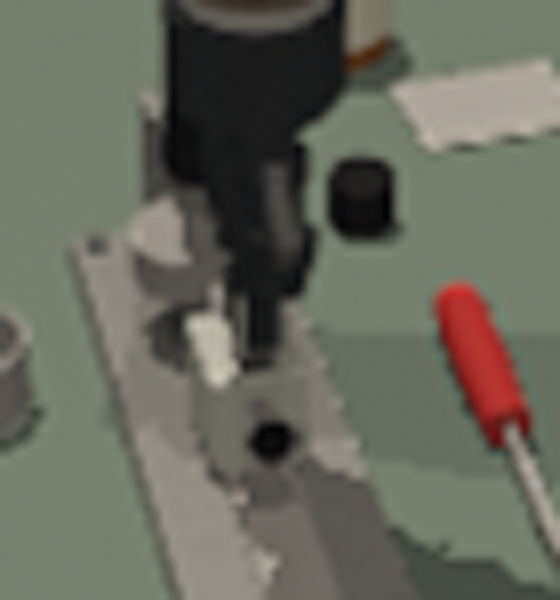

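move_arm([
  [0,0,1.5,0,0,0,0],
  [0,0,1.5,0,0,0,0],
  [0,0,1.5,0,0,0,0],
  [0,0,1.5,0,0,0,0],
  [0,0,1.5,0,0,0,0],
  [0,0,1,0,0,0,0],
  [0,0,0,0,0,0,0],
])

```text
clock: 6.05
eef_pos: [0.5126, -0.0362, 0.0948]
tool_rot: [0.982, 0.19, 0.0, -0.003]
ft_force: [-4.5, 9.2, 9.1]
grip_width: 0.0152
grasp_force: 59.3
```

```bash
cat >> h.py <<'E'
def tail(img,guess,r=5):
    g=cv2.cvtColor(img,cv2.COLOR_BGR2GRAY).astype(float); x,y=np.round(guess).astype(int)
    p=g[y-r:y+r+1,x-r:x+r+1]; w=np.clip(70-p,0,45); yy,xx=np.mgrid[y-r:y+r+1,x-r:x+r+1]
    u=np.array([(w*xx).sum(),(w*yy).sum()])/w.sum()
    return u,R.from_euler("z",-Q[2]).apply(ray("side",u,.06)-np.r_[Q[:2],0])*1e3,w.sum()
E
python3 - <<'E'
from h import *
here()
sd=bot.camera("side"); cv2.imwrite("pics/g0.png",sd)
a=cv2.imread("pics/a.png")
e=cv2.resize(cv2.imread("pics/e.png")[:,385:],(70,90),interpolation=cv2.INTER_AREA); f=cv2.resize(cv2.imread("pics/f.png"),(70,75),interpolation=cv2.INTER_AREA)
def full(c): 
    z=np.full((400,640,3),150,np.uint8); z[155:155+c.shape[0],295:365]=c; return z
print(tail(a,(332,219)),tail(full(e),(332,219)),tail(full(f),(329,210)))
for gu in ((328,208),):
    u,s,w=tail(sd,gu); u,s,w=tail(sd,u); print(u,s,w)
E
```

```text
stand mm [ 0.1 96.5 94.8] F stand [-0.8 10.2  9.1] M [ 1.313  0.62  -0.075] q [-0.07  0.38 -0.2   0.99  0.01  2.69] t 6.05 w 0.0152
(array([331.93498452, 218.750258  ]), array([ -1.04817631, 194.76087003,  60.        ]), np.float64(969.0)) (array([331.83543078, 218.58954501]), array([ -0.91495769, 193.88362562,  60.        ]), np.float64(1033.0)) (array([328.49730313, 209.70226537]), array([ -0.62142235, 145.49739293,  60.        ]), np.float64(927.0))
[328.54498978 209.79550102] [ -0.667244   146.02958288  60.        ] 978.0
```

Force onset and the tail-disc shift agree on about 12 mm (11.9 to 12.8). I release and go to the knob.

move_arm([
  [1,0,0,0,0,0,0],
  [1,0,0,0,0,0,0],
  [1,0,0,0,0,0,0],
  [1,0,0,0,0,0,0],
  [1,0,0,0,0,0,0],
  [1,0,0,-25,0,0,0],
  [1,0,0,-30,0,0,0],
  [1,0,0,-30,0,0,0],
  [1,0,0,0,0,0,0],
])

```text
clock: 6.85
eef_pos: [0.5169, -0.0394, 0.1847]
tool_rot: [0.982, 0.189, 0.005, 0.002]
ft_force: [1.9, -0.0, 0.5]
grip_width: 0.0851
grasp_force: 0.0
```

```bash
python3 - <<'E'
from h import *
here(); go((0,0,180))
sd=bot.camera("side");print(tail(sd,(328.5,210)))
E
```

```text
stand mm [  2.9  92.  184.7] F stand [ 1.8 -0.7  0.5] M [ 0.005 -0.117 -0.049] q [-0.08  0.3  -0.06  1.2  -0.    2.69] t 6.85 w 0.0851
delta mm [-3.  91.9  5.2] turn [ 0.28 -0.56  0.02] w 0.0851 F [ 1.9 -0.   0.5]
(array([328.5088634 , 209.77267987]), array([ -0.57368373, 145.88110168,  60.        ]), np.float64(959.0))
```

move_arm([
  [1,-1,31,2,0,-0.5,0],
  [1,-1,31,2,0,0,0],
  [1,-1,30,1,0,0,0],
  [1,0,0,0,0,0,0],
  [1,0,0,0,0,0,0],
])

```text
clock: 7.32
eef_pos: [0.5438, -0.1267, 0.172]
tool_rot: [0.982, 0.187, -0.005, 0.0]
ft_force: [1.2, 0.1, 0.3]
grip_width: 0.0851
grasp_force: 0.0
```

```bash
python3 - <<'E'
from h import *
here(); go((0,0,121))
sd=bot.camera("side")
cv2.imwrite("pics/g.png",crop("",sd,295,145,70,75,8))
E
```

```text
stand mm [ -4.4   0.9 172. ] F stand [ 1.1 -0.3  0.3] M [0.053 0.048 0.04 ] q [-0.23  0.4   0.05  1.23 -0.    2.54] t 7.32 w 0.0851
delta mm [ 5.   0.9 50.9] turn [-0.1   0.62 -0.13] w 0.0851 F [1.2 0.1 0.3]
```

View pics/g.png

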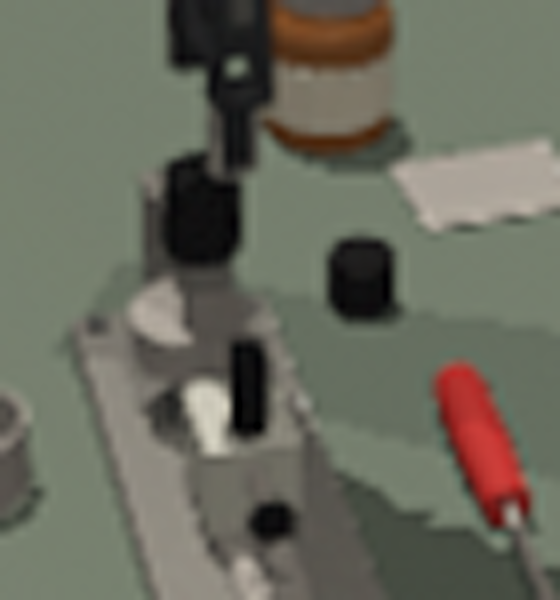

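Picture: the knob is at (203,210) below the open fingers, the post at (248,388), and the tail disc at (271,522). I lower onto the knob and grip.

move_arm([
  [1,5,1,0,0,0.6,0],
  [1,0,0,0,0,0,0],
  [1,0,0,17,0,0,0],
  [1,0,0,17,0,0,0],
  [1,0,0,17,0,0,0],
  [1,0,0,0,0,0,0],
  [1,0,0,0,0,0,0],
])

```text
clock: 7.95
eef_pos: [0.5486, -0.1235, 0.1221]
tool_rot: [0.982, 0.189, -0.0, -0.001]
ft_force: [0.3, -0.2, -0.4]
grip_width: 0.0853
grasp_force: 0.0
```

```bash
python3 - <<'E'
from h import *
here(); go((0,0,121))
E
```

```text
stand mm [  1.3   2.1 122.1] F stand [ 0.2 -0.3 -0.4] M [-0.041 -0.04   0.036] q [-0.22  0.44 -0.03  1.11  0.    2.54] t 7.95 w 0.0853
delta mm [-1.3  2.1  1.1] turn [-0.08  0.01  0.11] w 0.0853 F [ 0.3 -0.2 -0.4]
```

move_arm([
  [1,-1.3,2.1,1,0,0,0],
  [1,0,0,0,0,0,0],
  [0,0,0,0,0,0,0],
  [0,0,0,0,0,0,0],
  [0,0,0,0,0,0,0],
  [0,0,0,0,0,0,0],
  [0,0,0,0,0,0,0],
])

```text
clock: 8.53
eef_pos: [0.5487, -0.1257, 0.1224]
tool_rot: [0.982, 0.189, 0.001, -0.002]
ft_force: [-2.9, 4.3, 5.0]
grip_width: 0.0349
grasp_force: 60.1
```

```bash
python3 - <<'E'
from h import *
here(); go((0,0,121))
E
```

```text
stand mm [  0.6   0.  122.4] F stand [-1.1  5.   5. ] M [ 0.895  0.549 -0.011] q [-0.23  0.44 -0.03  1.11  0.    2.53] t 8.53 w 0.0349
delta mm [-0.6  0.   1.4] turn [-0.16 -0.15  0.07] w 0.0349 F [-2.9  4.3  5. ]
```

move_arm([
  [0,0,0,0,0,0,-4],
  [0,0,0,0,0,0,-4],
  [0,0,0,0,0,0,-4],
  [0,0,0,0,0,0,-4],
  [0,0,0,0,0,0,-4],
  [0,0,0,0,0,0,0],
])

```text
clock: 9.03
eef_pos: [0.5487, -0.1257, 0.1224]
tool_rot: [0.934, 0.358, 0.001, -0.001]
ft_force: [-2.9, 4.1, 5.2]
grip_width: 0.0347
grasp_force: 60.3
```

```bash
cat >> h.py <<'E'
def meas():
    here(); r=R.from_quat(bot.get_obs()["tool_rot"]).as_matrix()[:,0]
    sd=bot.camera("side"); u,s,w=tail(sd,(328.5,210)); u,s,w=tail(sd,u)
    print("phi",round(float(np.degrees(np.arctan2(r[1],r[0])-Q[2])),1),"tail",u,np.round(s,2),w)
E
python3 -c "
from h import *
meas()"
```

```text
stand mm [  0.6  -0.  122.4] F stand [-1.2  4.9  5.2] M [0.922 0.59  0.11 ] q [-0.23  0.44 -0.03  1.11  0.    2.18] t 9.03 w 0.0347
phi 20.2 tail [328.81617647 210.22584034] [ -1.05 148.52  60.  ] 952.0
```

move_arm([
  [0,0,0,0,0,0,-4],
  [0,0,0,0,0,0,-4],
  [0,0,0,0,0,0,-4],
  [0,0,0,0,0,0,-4],
  [0,0,0,0,0,0,-4],
  [0,0,0,0,0,0,0],
])

```text
clock: 9.58
eef_pos: [0.5487, -0.1257, 0.1224]
tool_rot: [0.858, 0.514, 0.001, -0.001]
ft_force: [-2.2, 4.0, 5.1]
grip_width: 0.0345
grasp_force: 60.4
```

```bash
python3 -c "
from h import *
meas()"
```

```text
stand mm [  0.5   0.  122.4] F stand [-0.6  4.5  5.1] M [0.91  0.756 0.076] q [-0.23  0.44 -0.03  1.11  0.    1.83] t 9.58 w 0.0345
phi 40.2 tail [328.84095634 210.62889813] [ -0.64 150.67  60.  ] 962.0
```

move_arm([
  [0,0,0,0,0,0,-4],
  [0,0,0,0,0,0,-4],
  [0,0,0,0,0,0,-4],
  [0,0,0,0,0,0,-4],
  [0,0,0,0,0,0,-4],
  [0,0,0,0,0,0,0],
])

```text
clock: 10.13
eef_pos: [0.5487, -0.1257, 0.1224]
tool_rot: [0.755, 0.655, 0.001, -0.001]
ft_force: [-1.3, 3.8, 6.1]
grip_width: 0.0346
grasp_force: 60.4
```

```bash
python3 -c "
from h import *
meas()"
```

```text
stand mm [  0.5   0.  122.4] F stand [0.2 4.  6.1] M [0.843 0.852 0.153] q [-0.23  0.44 -0.03  1.11  0.    1.49] t 10.13 w 0.0346
phi 60.2 tail [329.10947368 211.05368421] [ -1.02 153.12  60.  ] 950.0
```

move_arm([
  [0,0,0,0,0,0,-4],
  [0,0,0,0,0,0,-4],
  [0,0,0,0,0,0,-4],
  [0,0,0,0,0,0,-4],
  [0,0,0,0,0,0,-4],
  [0,0,0,0,0,0,0],
])

```text
clock: 10.68
eef_pos: [0.5487, -0.1257, 0.1224]
tool_rot: [0.63, 0.777, 0.001, -0.0]
ft_force: [-0.5, 4.2, 5.9]
grip_width: 0.0349
grasp_force: 60.4
```

```bash
python3 -c "
from h import *
meas()"
```

```text
stand mm [  0.5   0.  122.4] F stand [1.1 4.  5.9] M [0.673 0.969 0.118] q [-0.23  0.44 -0.03  1.11  0.    1.14] t 10.68 w 0.0349
phi 80.2 tail [329.15368196 211.40128068] [ -0.74 154.99  60.  ] 937.0
```

move_arm([
  [0,0,0,0,0,0,-4],
  [0,0,0,0,0,0,-4],
  [0,0,0,0,0,0,-4],
  [0,0,0,0,0,0,-4],
  [0,0,0,0,0,0,-4],
  [0,0,0,0,0,0,0],
])

```text
clock: 11.23
eef_pos: [0.5487, -0.1258, 0.1224]
tool_rot: [0.485, 0.874, 0.001, -0.0]
ft_force: [-0.5, 4.1, 6.0]
grip_width: 0.0347
grasp_force: 60.4
```

```bash
python3 -c "
from h import *
meas()"
```

```text
stand mm [  0.5  -0.  122.4] F stand [1.  3.9 6. ] M [0.569 0.916 0.163] q [-0.23  0.44 -0.03  1.11  0.    0.79] t 11.23 w 0.0347
phi 100.2 tail [329.1741453  211.68589744] [ -0.46 156.5   60.  ] 936.0
```

move_arm([
  [0,0,0,0,0,0,-4],
  [0,0,0,0,0,0,-4],
  [0,0,0,0,0,0,-4],
  [0,0,0,0,0,0,-4],
  [0,0,0,0,0,0,-4],
  [0,0,0,0,0,0,0],
])

```text
clock: 11.78
eef_pos: [0.5487, -0.1258, 0.1224]
tool_rot: [0.326, 0.945, 0.001, 0.0]
ft_force: [-2.1, 5.2, 5.9]
grip_width: 0.035
grasp_force: 60.4
```

```bash
python3 -c "
from h import *
meas()"
```

```text
stand mm [ 5.000e-01 -1.000e-01  1.224e+02] F stand [-0.   5.6  5.9] M [0.431 0.769 0.133] q [-0.23  0.44 -0.03  1.11  0.    0.44] t 11.78 w 0.035
phi 120.2 tail [329.23260644 211.84527518] [ -0.46 157.38  60.  ] 963.0
```

move_arm([
  [0,0,0,0,0,0,-4],
  [0,0,0,0,0,0,-4],
  [0,0,0,0,0,0,-4],
  [0,0,0,0,0,0,-4],
  [0,0,0,0,0,0,-4],
  [0,0,0,0,0,0,0],
])

```text
clock: 12.33
eef_pos: [0.5487, -0.1257, 0.1224]
tool_rot: [0.157, 0.988, 0.001, 0.0]
ft_force: [-2.0, 4.0, 5.5]
grip_width: 0.0349
grasp_force: 60.4
```

```bash
python3 -c "
from h import *
meas()"
```

```text
stand mm [  0.6  -0.  122.4] F stand [-0.4  4.5  5.5] M [0.314 0.704 0.163] q [-0.23  0.44 -0.03  1.11  0.    0.09] t 12.33 w 0.0349
phi 140.2 tail [329.20337197 211.69968388] [ -0.54 156.59  60.  ] 949.0
```

move_arm([
  [0,0,0,0,0,0,-4],
  [0,0,0,0,0,0,-4],
  [0,0,0,0,0,0,-4],
  [0,0,0,0,0,0,-4],
  [0,0,0,0,0,0,-4],
  [0,0,0,0,0,0,0],
])

```text
clock: 12.88
eef_pos: [0.5488, -0.1258, 0.1224]
tool_rot: [-0.017, 1.0, 0.001, 0.001]
ft_force: [-1.2, 5.9, 4.5]
grip_width: 0.0346
grasp_force: 60.4
```

```bash
python3 -c "
from h import *
meas()"
```

```text
stand mm [ 6.000e-01 -1.000e-01  1.224e+02] F stand [1.1 5.9 4.5] M [0.375 0.545 0.145] q [-0.23  0.44 -0.03  1.11  0.   -0.26] t 12.88 w 0.0346
phi -199.8 tail [329.1237785 211.4267101] [ -0.61 155.1   60.  ] 921.0
```

move_arm([
  [0,0,0,0,0,0,-4],
  [0,0,0,0,0,0,-4],
  [0,0,0,0,0,0,-4],
  [0,0,0,0,0,0,-4],
  [0,0,0,0,0,0,-4],
  [0,0,0,0,0,0,0],
])

```text
clock: 13.43
eef_pos: [0.5488, -0.1258, 0.1224]
tool_rot: [-0.19, 0.982, 0.001, 0.001]
ft_force: [-2.1, 4.6, 5.5]
grip_width: 0.0347
grasp_force: 60.3
```

```bash
python3 -c "
from h import *
meas()"
```

```text
stand mm [ 6.000e-01 -1.000e-01  1.224e+02] F stand [-0.3  5.   5.5] M [0.39  0.427 0.207] q [-0.23  0.44 -0.03  1.11  0.   -0.61] t 13.43 w 0.0347
phi -179.8 tail [329.09513742 211.05919662] [ -0.96 153.14  60.  ] 946.0
```

move_arm([
  [0,0,0,0,0,0,-4],
  [0,0,0,0,0,0,-4],
  [0,0,0,0,0,0,-4],
  [0,0,0,0,0,0,-4],
  [0,0,0,0,0,0,-4],
  [0,0,0,0,0,0,0],
])

```text
clock: 13.98
eef_pos: [0.5488, -0.1258, 0.1224]
tool_rot: [-0.358, 0.934, 0.001, 0.001]
ft_force: [-3.4, 5.1, 4.5]
grip_width: 0.0345
grasp_force: 60.3
```

```bash
python3 -c "
from h import *
meas()"
```

```text
stand mm [ 6.000e-01 -1.000e-01  1.224e+02] F stand [-1.2  6.   4.5] M [0.493 0.336 0.178] q [-0.23  0.44 -0.03  1.11  0.   -0.96] t 13.98 w 0.0345
phi -159.8 tail [328.91359326 210.63119073] [ -0.88 150.74  60.  ] 949.0
```

The tail readings are symmetric about phi ≈ 120.3° (pairs at 60/180 and 40/200 agree). I turn back to 100°, then forward to 120°.

move_arm([
  [0,0,0,0,0,0,5],
  [0,0,0,0,0,0,5],
  [0,0,0,0,0,0,5],
  [0,0,0,0,0,0,5],
  [0,0,0,0,0,0,5],
  [0,0,0,0,0,0,5],
  [0,0,0,0,0,0,5],
  [0,0,0,0,0,0,5],
  [0,0,0,0,0,0,5],
  [0,0,0,0,0,0,5],
])

```text
clock: 14.87
eef_pos: [0.5487, -0.1258, 0.1224]
tool_rot: [0.073, 0.997, 0.001, 0.001]
ft_force: [-2.0, 6.0, 5.1]
grip_width: 0.0346
grasp_force: 60.4
```

move_arm([
  [0,0,0,0,0,0,5],
  [0,0,0,0,0,0,5],
  [0,0,0,0,0,0,5],
  [0,0,0,0,0,0,5],
  [0,0,0,0,0,0,5],
  [0,0,0,0,0,0,5],
  [0,0,0,0,0,0,5],
  [0,0,0,0,0,0,5],
  [0,0,0,0,0,0,5],
  [0,0,0,0,0,0,5],
])

```text
clock: 15.7
eef_pos: [0.5487, -0.1257, 0.1224]
tool_rot: [0.488, 0.873, 0.001, -0.0]
ft_force: [-1.6, 4.6, 5.4]
grip_width: 0.0346
grasp_force: 60.3
```

```bash
python3 -c "
from h import *
meas()"
```

```text
stand mm [  0.5  -0.  122.4] F stand [0.2 4.8 5.4] M [0.528 0.902 0.178] q [-0.23  0.44 -0.03  1.11  0.    0.79] t 15.7 w 0.0346
phi 99.8 tail [329.17484009 211.68123667] [ -0.47 156.47  60.  ] 938.0
```

move_arm([
  [0,0,0,0,0,0,-4],
  [0,0,0,0,0,0,-4],
  [0,0,0,0,0,0,-4],
  [0,0,0,0,0,0,-4],
  [0,0,0,0,0,0,-4],
  [0,0,0,0,0,0,0],
])

```text
clock: 16.25
eef_pos: [0.5487, -0.1258, 0.1224]
tool_rot: [0.326, 0.945, 0.001, 0.0]
ft_force: [-1.3, 4.2, 5.5]
grip_width: 0.0349
grasp_force: 60.4
```

```bash
python3 -c "
from h import *
meas()"
```

```text
stand mm [ 5.000e-01 -1.000e-01  1.224e+02] F stand [0.4 4.4 5.5] M [0.407 0.82  0.082] q [-0.23  0.44 -0.03  1.11  0.    0.44] t 16.25 w 0.0349
phi 120.2 tail [329.23695198 211.83820459] [ -0.48 157.34  60.  ] 958.0
```

move_arm([
  [1,0,0,0,0,0,0],
  [1,0,0,0,0,0,0],
  [1,0,0,0,0,0,0],
  [1,0,0,0,0,0,0],
  [1,0,0,0,0,0,0],
  [1,0,0,-20,0,0,0],
  [1,0,0,-30,0,0,0],
  [1,0,0,-30,0,0,0],
  [1,0,0,-30,0,0,0],
  [1,0,0,0,0,0,0],
])

```text
clock: 17.13
eef_pos: [0.5521, -0.128, 0.2386]
tool_rot: [0.328, 0.945, 0.001, 0.007]
ft_force: [0.9, -0.9, 1.6]
grip_width: 0.0853
grasp_force: 0.0
```

```bash
python3 - <<'E'
from h import *
meas()
sd=bot.camera("side")
cv2.imwrite("pics/z.png",crop("",sd,270,140,110,110,5))
E
```

```text
stand mm [  2.8  -3.4 238.6] F stand [ 0.5 -1.2  1.6] M [ 0.009 -0.081  0.024] q [-0.23  0.36  0.17  1.37  0.    0.44] t 17.13 w 0.0853
phi 120.0 tail [329.27243928 211.80253432] [ -0.65 157.18  60.  ] 947.0
```

View pics/z.png

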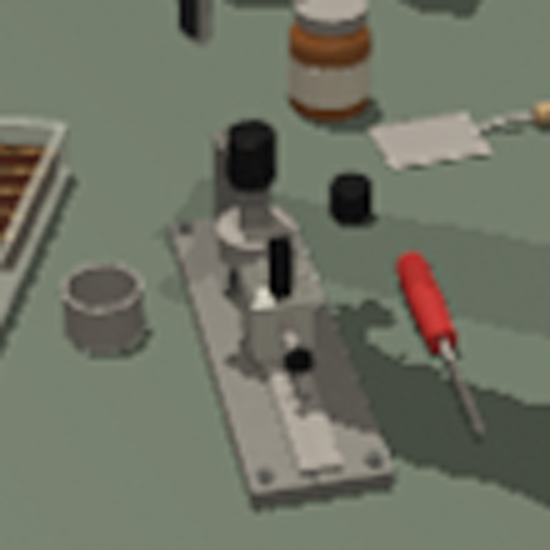

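The gripper is clear above, the tail disc at (298,360) stands well out behind the gauge, and the bystanders are in place. I hand in.

```bash
python3 -c "
from workcell import bot
print(bot.job_done())"
```

```text
the job is handed in; nothing more can be done
None
```

I slid the gauge up until the plunger was in by about 12 mm, then turned the spindle to the high spot (plunger in about 23 mm, clear of its end stop), and handed the job in at about 17 s with the gripper clear and the bystanders where they were; the verdict was not reported back.

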